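# Slide the setting plate under the thickness gauge bridge

### The job

Gently push the flat steel setting plate along the bench and in under the low bridge of the thickness gauge, until the ring mark in the middle of the plate is under the plunger and the plate lies square in the bridge, sticking out equally far at both ends. Push it with the fingertips: it stays flat on the bench and is not lifted or tipped. Leave the small things standing around where they are.

Things in the scene. Friction and masses are not known exactly. Their poses are not given: they have to be found in the camera images.
- plate: Loose bright steel plate, 140 x 90 x 18 mm, about 0.6 kg, lying flat on the bench right of the bridge, out of line with it by up to 10 cm and turned against it by up to 0.5 rad. Origin at the centre of its underside; own x along the 140 mm length, y along the 90 mm width, z up; x starts roughly towards world +y, to the bridge. It slides with ordinary friction, which varies.
- plate_mark (a point): Centre of the small engraved ring mark (20 mm across) on the plate's top, at the plate's centre, 18 mm above its underside.
- bridge: Thickness gauge fixed to the bench: a level beam (underside 23 mm, top 37 mm above the bench, 30 mm along own x) on two side legs (50 mm along x, 16 mm wide, inner faces 102 mm apart). Origin on the bench under the beam's middle; own x runs through the tunnel, roughly along world +y; the mouth at -x faces the plate. Seated, the plate sticks out 45 mm past the legs at both ends.
- bridge_mouth (a point): Middle of the tunnel's mouth at bench height, 53 mm before the bridge's origin along its -x, between the tips of two polished, flared lead-in pieces 23 mm high (128 mm apart at the tips inside, reaching 70 mm to either side), which centre the plate. Outside the legs, bolt-down flanges 6 mm high (bolts 10 mm) reach 90 mm to either side.
- plunger (a point): Axis of the gauge's plunger at the height of the beam's underside, 23 mm above the bench, over the bridge's origin: the ring mark shall come under it. Above it, on the beam, stands a small round dial (44 mm across, 14 mm thick, face towards the robot) up to 104 mm above the bench.
- weight_small: Bystander: small brass weight, 28 mm wide, 38 mm high, near the bench's front edge beside the lane. Origin: centre of its underside.
- stopper: Bystander: red rubber stopper, 34 mm wide, 28 mm high, near the bench's front edge. Origin: centre of its underside.
- tin: Bystander: round aluminium tin with lid, 66 mm wide, 40 mm high, left of the bridge. Origin: centre of its underside.
- weight_big: Bystander: brass weight, 35 mm wide, 48 mm high, left of the bridge. Origin: centre of its underside.
- tape_roll: Bystander: roll of black tape, 53 mm wide, 19 mm high, lying behind the bridge. Origin: centre of its underside.
- ring: Bystander: grey seal ring, 61 mm wide, 9 mm high, lying at the right near the front edge. Origin: centre of its underside.

How it is judged:
At the end, for the whole second after the job is handed in: The plate lies flat and at rest on the bench under the bridge, its ring mark within 10 mm of the plunger's axis seen from above, its length within 0.12 rad (7 degrees) of the tunnel's direction (horizontal distance between plate_mark and plunger below 0.01 m and angle between the x axis of plate and the x axis of bridge, either way round below 0.12 rad and angle between plate's own z axis and vertical below 0.03 rad and height (world z) of plate below 0.003 m and linear speed of plate below 0.01 m/s); the robot touches nothing.
It fails at once if the plate is lifted more than 8 mm off the bench (height (world z) of plate_mark above 0.026 m).
It fails at once if the plate is tipped by more than 0.1 rad (angle between plate's own z axis and vertical above 0.1 rad).
It fails at once if the plate is pushed or squeezed roughly, with more than 40 N (contact force between the fingers and plate above 40 N).
It fails at once if one of the things standing around is moved by more than 30 mm or tipped over (distance of any of weight_small, stopper, tin, weight_big, tape_roll, ring from where it was at the start of the episode above 0.03 m or angle between any of weight_small, stopper, tin, weight_big, tape_roll, ring's own z axis and vertical above 0.6 rad).
It also fails if it takes over 64 s, if anything falls off the work surface, if the arm or the gripper's body presses on something with over 40 N, if the wrist force passes 120 N, or if a joint passes its speed limit or range.

### The arm

A 6-joint arm with a two-finger parallel gripper is mounted at the origin on a cart in front of the work surface, level with it; the furniture and walls round the work are solid. World frame = base frame: x ahead of the robot, y to its left, z up, the work surface at z = 0. Lengths are in m, angles in rad, forces in N, time in s.
With the tool pointing down it reaches from about 0.4 to 0.925 m from the base axis. Payload 3.4 kg.
Tool frame: the origin (TCP) lies at the very end of the fingers, on their centre line; the grasp point (between the pads) lies 19 mm behind it (bot.grip_point_offset is the distance from the TCP to the grasp point, in m); y points along the fingers, x is the direction in which the jaws open and shut, and the axes are right-handed (so a half turn about y gives the same grasp; the last joint's range is limited). The gripper opens to 85 mm and grips with 20 to 120 N. Pads are 22 mm wide; open, the fingers measure 114 mm over their backs; the gripper's body (76 mm by 85 mm) begins 54 mm behind the grasp point. The pads swing forward as they close: fully open they stand 13 mm farther back than shut.
Start: joints at [-1.21, 0.307, 1.506, -0, 1.328, -0.073], TCP at [0.242, -0.522, 0.231] pointing down, gripper open.
Joint ranges: [-3.12, 3.12], [-1.05, 2.28], [0.14, 2.33], [-1.42, 4.57], [0.1, 2.73], [-2.68, 2.68]. Speed limits (rad/s): [2.57, 2.57, 3.14, 3.14, 3.14, 3.14].

### API

Orientations are given as a unit quaternion [w, x, y, z].
In Python, from bench import sensors, vision, job_done, bot gives the robot as it stands.
- The arm moves only by the tool send_rows, never from a script. Its argument "rows" is a list of rows, each an object of numbers: "dx", "dy", "dz": the shift along the world's x, y, z in m; "turn": the turn about the world's z in rad. In form: [{"dx": .., "dy": .., "dz": .., "turn": ..}, ...]. A call has 1 to 8 rows; each row shifts and turns the commanded pose from where the row before left it; what a row does not reach is not made up. A row lasts 1/8 s, in which the tool goes at most 62.5 mm and 10.7 degrees, less where a joint would pass 70% of its speed; a pose out of reach is approached as far as the arm can. A call is refused whole if a number of a shift passes 0.0625 or a number of a turn 0.188, either way. A call with a gripper value outside its range is refused whole. "hand" is the finger opening in m, from 0 to 0.0854, set as the call begins (left out, the last holds). The fingers move at their own pace and stop on an object; "squeeze" is the grip in N (left out, the last holds). Time passes only in rows, so rows that do not move let the fingers close. It gives the time, the measured TCP pose, the force and the opening at its end, in the units of the state.
- sensors.get_obs(): the state, without advancing time (a new reading comes with each control period).
- vision.snapshot(name): name is "scene" or "top"; returns a dict with "img" (420x560x3 uint8, red, green, blue), "intrinsics" (3x3 intrinsics, pixels), "rvec" (rotation vector, rad) and "tvec" (3), from world to camera coordinates, as OpenCV has them. Camera axes: x right, y down, z forward; pixel columns grow to the right and rows downward; lengths in m; the calibration is good to about 2 mm. A picture is of the moment at which its call begins. There is no depth.
- job_done(): hands the job in, once; it reports no verdict.
The state is a dict: "t": time; "qpos": joint angles; "qvel": joint speeds; "joint_torque": joint torques, N m; "eef_pos": TCP position; "tcp_rot": TCP orientation; "force": force on the tool from outside, world axes, zero at the start; "moment": the same for the moment, N m; "width": finger opening in m.
Only numpy, scipy, OpenCV 4.12 (cv2) and the standard library are available. Lean on these libraries where they do the work, as an engineer would, in place of code of your own. Each camera call takes 0.05 s, during which the arm holds its last target. There are 200 camera calls.

## Working session

There is one attempt and no reset: what is moved stays moved. The work goes in short steps, Python scripts to look and compute and a tool call to move; the robot and the scene stay as the last step left them, time stands still between calls to the robot, and variables do not carry over. Pictures are saved under pics/ and viewed, about 8 in all and at most 12, crops included, and the job is handed in when it is done.

Besides the shell and the picture viewer there is one more tool, called after "Request:" by a JSON object that holds its "op" and its "data". send_rows: Moves the arm, as the interface text tells. Its arguments: {"type":"object","properties":{"rows":{"type":"array","items":{"type":"object","properties":{"dx":{"type":"number"},"dy":{"type":"number"},"dz":{"type":"number"},"turn":{"type":"number"}}}},"hand":{"type":"number"},"squeeze":{"type":"number"}},"required":["rows"]}

```bash
mkdir -p pics
cat > h.py <<'E'
import numpy as np, cv2
from bench import sensors, vision, job_done, bot
def snap(n,f=None):
    s=vision.snapshot(n)
    if f: cv2.imwrite('pics/'+f,s['img'][:,:,::-1])
    return s
def w(s,u,v,z):
    K=np.array(s['intrinsics']);R=cv2.Rodrigues(np.array(s['rvec'],float))[0];t=np.array(s['tvec']).ravel()
    d=R.T@np.linalg.inv(K)@[u,v,1];c=-R.T@t
    return c+d*(z-c[2])/d[2]
def p(s,X):
    return cv2.projectPoints(np.array(X,float).reshape(-1,1,3),np.array(s['rvec'],float),np.array(s['tvec'],float),np.array(s['intrinsics']),None)[0].reshape(-1,2)
E
python3 - <<'E'
from h import *
a=snap('top','t0.png');b=snap('scene','s0.png')
for s in(a,b):print(p(s,[[.5,0,0],[.6,0,0],[.5,.1,0]]))
o=sensors.get_obs();print(o['t'],o['eef_pos'],o['tcp_rot'],o['force'],o['width'])
E
```

```text
[[286.67884534 229.54541509]
 [285.60395073 190.05906511]
 [246.9358943  230.58362322]]
[[291.09142179 233.25198924]
 [255.14601467 223.0581206 ]
 [274.54950898 258.67460493]]
0.1 [ 0.24143179 -0.52115566  0.23046568] [ 0.59628338 -0.59547705  0.381221   -0.38016281] [0.40825197 0.45131889 0.32563147] 0.085359926359549
```

View pics/t0.png

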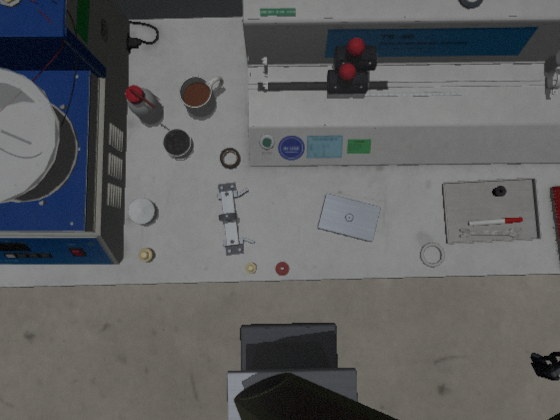

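View pics/s0.png

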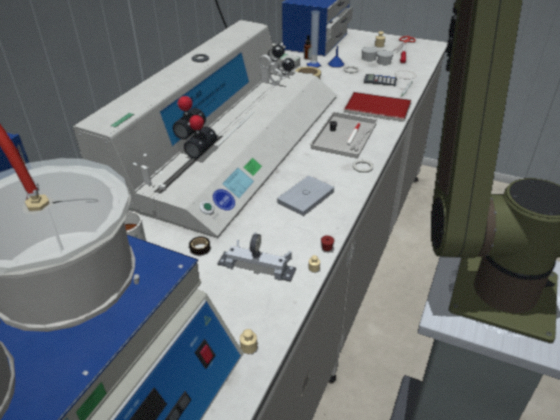

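Top view: plate centre near (349,217), bridge beam near (230,218), small weight (251,268), stopper (282,268). The next step is to enlarge the crop and fit the plate.

Run:
```python
from h import *
s=snap('top');im=s['img'][:,:,::-1]
c=cv2.resize(im[165:285,205:395],None,fx=4.2,fy=4.2,interpolation=cv2.INTER_CUBIC)
cv2.imwrite('pics/c0.png',c)
h=cv2.cvtColor(im,cv2.COLOR_BGR2HSV).astype(int)
print(h[217,335],h[217,300],h[205,360])
np.save('top0.npy',im)
for n,u,v,z in [('mark',348.5,217,.018),('w',251,268,.03),('st',282,268,.028),('ring',431,255,.005)]:print(n,w(s,u,v,z).round(4))
for n,q in dict(a=(325.5,193.5),b=(379.5,205),c=(373,242),d=(318.5,230)).items():print(n,w(s,*q,.018).round(4))
```

```text
[108  22 139] [120   2 131] [112  22 128]
mark [ 0.5264 -0.1541  0.018 ]
w [0.4072 0.09   0.03  ]
st [0.4052 0.0143 0.028 ]
ring [ 0.427  -0.3578  0.005 ]
a [ 0.5866 -0.099   0.018 ]
b [ 0.5543 -0.2323  0.018 ]
c [ 0.4629 -0.2123  0.018 ]
d [ 0.4961 -0.0786  0.018 ]
```

View pics/c0.png

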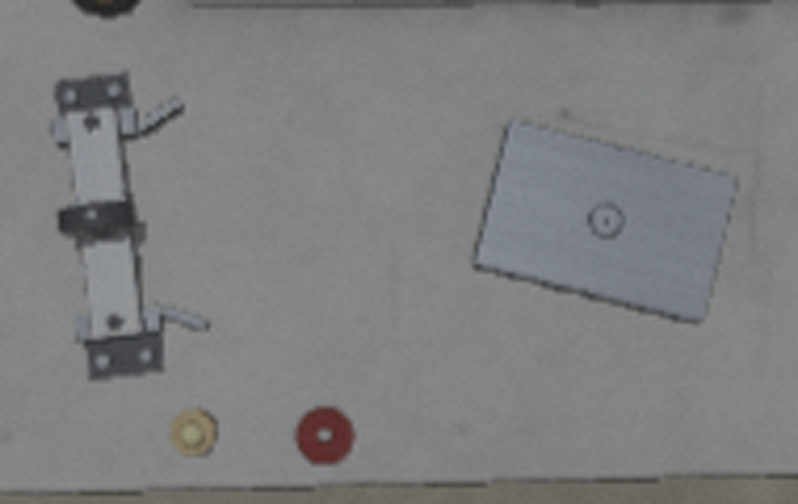

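```bash
cat >> h.py <<'E'
def fit(im,lo=8):
    pass
E
python3 - <<'E'
from h import *
s=snap('top')
f=lambda x,y,z:w(s,205+(x+.5)/4.2-.5,165+(y+.5)/4.2-.5,z)
def pr(n,l,z):
    P=np.array([f(*q,z) for q in l]);print(n,P[:,:2].round(4).tolist(),'mean',P.mean(0).round(4));return P
B=pr('bolts',[(68,96),(114,89),(102,362),(147,355)],.01)
F=pr('flange',[(55,82),(128,73),(90,378),(163,370)],.006)
T=pr('tips',[(181,103),(208,325)],.023)
S=pr('screws',[(92,122),(115,322)],.037)
pr('plate',[(511,121),(738,179),(703,323),(473,267)],.018);pr('mark',[(606,221)],.018)
m=((B[0]+B[1])-(B[2]+B[3]))/2;print('bridge back dir',np.arctan2(m[1],m[0]),np.linalg.norm(m))
m=((F[0]+F[1])-(F[2]+F[3]))/2;print(np.arctan2(m[1],m[0]),np.linalg.norm(m))
for q in(T,S):m=q[0]-q[1];print(np.arctan2(m[1],m[0]),np.linalg.norm(m))
E
```

```text
bolts [[0.6096, 0.1628], [0.6131, 0.1352], [0.4505, 0.1452], [0.4539, 0.1185]] mean [0.5318 0.1404 0.01  ]
flange [[0.6188, 0.1709], [0.6231, 0.127], [0.4412, 0.1529], [0.4448, 0.1095]] mean [0.532  0.1401 0.006 ]
tips [[0.602, 0.0944], [0.4705, 0.0813]] mean [0.5362 0.0879 0.023 ]
screws [[0.5905, 0.1458], [0.4733, 0.1345]] mean [0.5319 0.1402 0.037 ]
plate [[0.5867, -0.101], [0.5486, -0.2342], [0.4641, -0.2099], [0.5006, -0.0756]] mean [ 0.525  -0.1552  0.018 ]
mark [[0.5258, -0.1551]] mean [ 0.5258 -0.1551  0.018 ]
bridge back dir 0.10706455497608355 0.16010475053320103
0.09926197817191894 0.17884356911418872
0.09939635005201779 0.13221717476723502
0.09646950945607202 0.11767788281247356
```

Request:
{"op": "send_rows", "data": {"rows": [{"dx":0.0266,"dy":0.0466,"dz":-0.012,"turn":-0.088},{"dx":0.0266,"dy":0.0466,"dz":-0.012,"turn":-0.088},{"dx":0.0266,"dy":0.0466,"dz":-0.012,"turn":-0.088},{"dx":0.0266,"dy":0.0466,"dz":-0.012,"turn":-0.088},{"dx":0.0266,"dy":0.0466,"dz":-0.012,"turn":-0.088},{"dx":0.0266,"dy":0.0466,"dz":-0.012,"turn":-0.088},{"dx":0.0266,"dy":0.0466,"dz":-0.012,"turn":-0.088},{"dx":0.0266,"dy":0.0466,"dz":-0.012,"turn":-0.088}], "hand": 0.05}}

```text
t: 1.2
eef_pos: [0.4553, -0.1475, 0.135]
tcp_rot: [-0.427, 0.427, -0.563, 0.564]
force: [-0.2, -0.2, 0.2]
width: 0.05
```

Request:
{"op": "send_rows", "data": {"rows": [{"dz":-0.03},{"dz":-0.03},{"dz":-0.02},{}]}}

```text
$.rows[0]: bad value
```

Request:
{"op": "send_rows", "data": {"rows": [{"dx":0,"dy":0,"dz":-0.035,"turn":0},{"dx":0,"dy":0,"dz":-0.035,"turn":0},{"dx":0,"dy":0,"dz":-0.03,"turn":0},{"dx":0,"dy":0,"dz":-0.015,"turn":0},{"dx":0,"dy":0,"dz":0,"turn":0},{"dx":0,"dy":0,"dz":0,"turn":0}]}}

```text
t: 1.95
eef_pos: [0.4549, -0.1492, 0.0207]
tcp_rot: [-0.428, 0.428, -0.563, 0.563]
force: [-0.1, -0.7, 0.3]
width: 0.0501
```

Run:
```python
from h import *
s=snap('top');b=snap('scene')
c=cv2.resize(s['img'][165:285,205:395,::-1],None,fx=4.2,fy=4.2,interpolation=cv2.INTER_CUBIC)
cv2.imwrite('pics/c1.png',c)
o=sensors.get_obs();print(o['t'],o['eef_pos'],o['tcp_rot'],o['force'],o['width'])
from scipy.spatial.transform import Rotation as R
q=o['tcp_rot'];m=R.from_quat(q[1:]+q[:1] if isinstance(q,list) else np.r_[q[1:],q[0]]).as_matrix();print(m.round(3))
```

```text
2.05 [ 0.45521844 -0.14933063  0.02115565] [-0.42842286  0.42774619 -0.56219925  0.56339955] [ 0.56588449  0.0683059  -0.17366172] 0.049912404574806134
[[-0.267  0.002  0.964]
 [-0.964 -0.001 -0.267]
 [ 0.    -1.     0.002]]
```

View pics/c1.png

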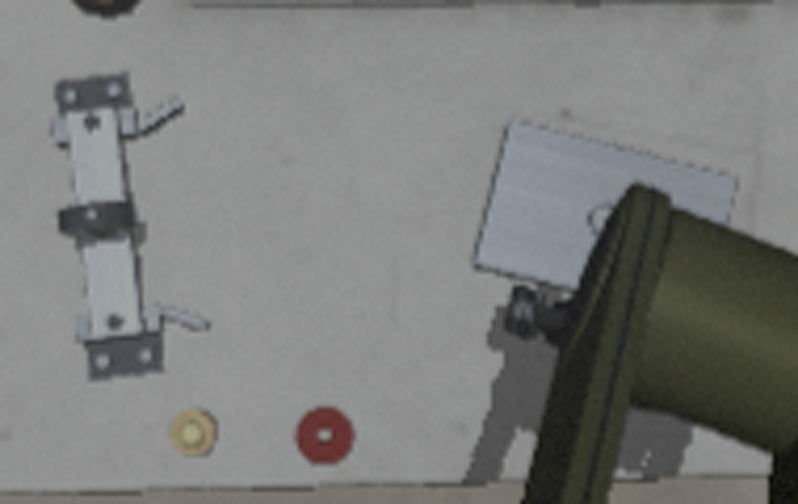

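Request:
{"op": "send_rows", "data": {"rows": [{"dx":0,"dy":0,"dz":-0.014,"turn":0},{"dx":0.004,"dy":-0.0011,"dz":0,"turn":0},{"dx":0.004,"dy":-0.0011,"dz":0,"turn":0},{"dx":0.0035,"dy":-0.001,"dz":0,"turn":0},{"dx":0,"dy":0,"dz":0,"turn":0},{"dx":0,"dy":0,"dz":0,"turn":0}]}}

```text
t: 2.8
eef_pos: [0.466, -0.1522, 0.0064]
tcp_rot: [-0.428, 0.428, -0.563, 0.563]
force: [0.7, -0.2, 0.5]
width: 0.0498
```

Request:
{"op": "send_rows", "data": {"rows": [{"dx":0.0034,"dy":-0.0031,"dz":0,"turn":0.037},{"dx":0.0035,"dy":-0.003,"dz":0,"turn":0.037},{"dx":0.0036,"dy":-0.0028,"dz":0,"turn":0.037},{"dx":0.0037,"dy":-0.0027,"dz":0,"turn":0.037}]}}

```text
t: 3.3
eef_pos: [0.4777, -0.163, 0.0061]
tcp_rot: [0.468, -0.47, 0.531, -0.528]
force: [-3.7, -0.6, 2.9]
width: 0.0497
```

Request:
{"op": "send_rows", "data": {"rows": [{"dx":0.0038,"dy":-0.0025,"dz":0,"turn":0.037},{"dx":0.0039,"dy":-0.0023,"dz":0,"turn":0.037},{"dx":0.004,"dy":-0.0022,"dz":0,"turn":0.037},{"dx":0.0041,"dy":-0.002,"dz":0,"turn":0.037},{"dx":0.0042,"dy":-0.0019,"dz":0,"turn":0.037},{"dx":0.0043,"dy":-0.0017,"dz":0,"turn":0.037},{"dx":0,"dy":0,"dz":0,"turn":0},{"dx":0,"dy":0,"dz":0,"turn":0}]}}

```text
t: 4.3
eef_pos: [0.5056, -0.1766, 0.0065]
tcp_rot: [0.525, -0.524, 0.474, -0.475]
force: [0.1, 0.7, -0.2]
width: 0.05
```

Run:
```python
from h import *
s=snap('top')
c=cv2.resize(s['img'][165:285,205:395,::-1],None,fx=4.2,fy=4.2,interpolation=cv2.INTER_CUBIC)
cv2.imwrite('pics/c2.png',c)
```

```text
(no output)
```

View pics/c2.png

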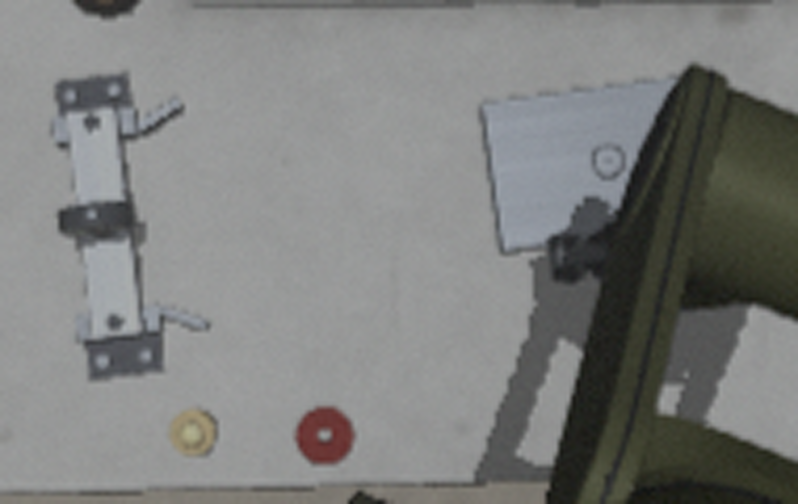

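Request:
{"op": "send_rows", "data": {"rows": [{"dx":-0.01,"dy":-0.001,"dz":0,"turn":0},{"dx":-0.01,"dy":-0.001,"dz":0,"turn":0},{"dx":0,"dy":0,"dz":0.03,"turn":0},{"dx":0,"dy":0,"dz":0.03,"turn":0},{"dx":0,"dy":-0.02,"dz":0.02,"turn":0.157},{"dx":0,"dy":-0.02,"dz":0,"turn":0.157},{"dx":0.01,"dy":-0.02,"dz":0,"turn":0.157},{"dx":0.01,"dy":-0.015,"dz":0,"turn":0.157}]}}

```text
t: 5.35
eef_pos: [0.5036, -0.2541, 0.0865]
tcp_rot: [-0.646, 0.646, -0.288, 0.288]
force: [0.4, -0.6, -0.5]
width: 0.05
```

Request:
{"op": "send_rows", "data": {"rows": [{"dx":0.015,"dy":0,"dz":0,"turn":0.157},{"dx":0.015,"dy":0,"dz":0,"turn":0.157},{"dx":0.015,"dy":0,"dz":0,"turn":0.157},{"dx":0.015,"dy":0,"dz":0,"turn":0.157},{"dx":0.005,"dy":0,"dz":0,"turn":0.157},{"dx":0,"dy":0,"dz":0,"turn":0.157},{"dx":0,"dy":0,"dz":0,"turn":0},{"dx":0,"dy":0,"dz":0,"turn":0}]}}

```text
t: 6.35
eef_pos: [0.5688, -0.2533, 0.0862]
tcp_rot: [0.706, -0.706, -0.034, 0.034]
force: [0.6, 0.6, -0.5]
width: 0.0502
```

Run:
```python
from h import *
from scipy.spatial.transform import Rotation as R
o=sensors.get_obs();q=np.array(o['tcp_rot']);m=R.from_quat(np.r_[q[1:],q[0]]).as_matrix();print(o['eef_pos'],np.arctan2(m[1,0],m[0,0]))
s=snap('top')
c=cv2.resize(s['img'][165:285,205:395,::-1],None,fx=4.2,fy=4.2,interpolation=cv2.INTER_CUBIC)
cv2.imwrite('pics/c3.png',c)
```

```text
[ 0.56879172 -0.25332633  0.08622885] 0.09615087413805887
```

View pics/c3.png

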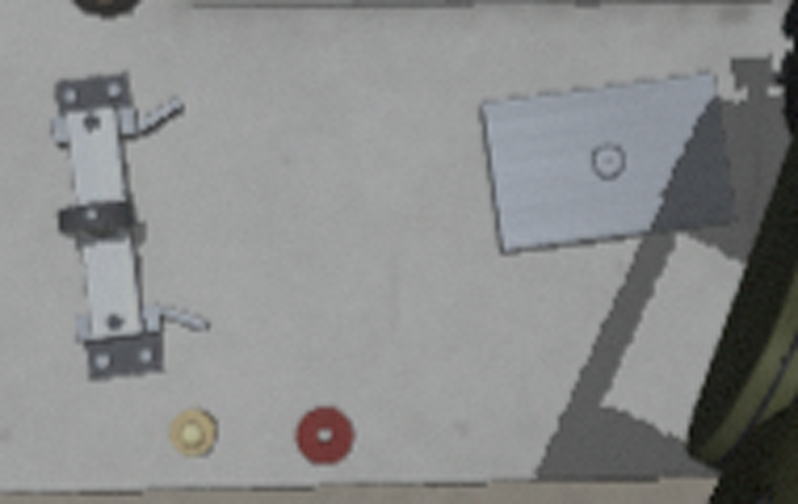

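Request:
{"op": "send_rows", "data": {"rows": [{"dx":0.0022,"dy":0,"dz":-0.03,"turn":0},{"dx":0,"dy":0,"dz":-0.03,"turn":0},{"dx":0,"dy":0,"dz":-0.019,"turn":0},{"dx":0,"dy":0,"dz":0,"turn":0},{"dx":-0.0005,"dy":0.005,"dz":0,"turn":0},{"dx":-0.0005,"dy":0.005,"dz":0,"turn":0},{"dx":-0.0004,"dy":0.004,"dz":0,"turn":0},{"dx":-0.0004,"dy":0.004,"dz":0,"turn":0}]}}

```text
t: 7.4
eef_pos: [0.5702, -0.2353, 0.0079]
tcp_rot: [-0.706, 0.707, 0.035, -0.035]
force: [-0.1, -2.2, 1.4]
width: 0.0501
```

Request:
{"op": "send_rows", "data": {"rows": [{"dx":-0.0008,"dy":0.008,"dz":0,"turn":0},{"dx":-0.0008,"dy":0.008,"dz":0,"turn":0},{"dx":-0.0008,"dy":0.008,"dz":0,"turn":0},{"dx":-0.0008,"dy":0.008,"dz":0,"turn":0},{"dx":-0.0008,"dy":0.008,"dz":0,"turn":0},{"dx":-0.0008,"dy":0.008,"dz":0,"turn":0},{"dx":-0.0008,"dy":0.008,"dz":0,"turn":0},{"dx":-0.0008,"dy":0.008,"dz":0,"turn":0}]}}

```text
t: 8.4
eef_pos: [0.5633, -0.1708, 0.0073]
tcp_rot: [0.706, -0.706, -0.035, 0.035]
force: [0.8, -4.8, 2.7]
width: 0.0502
```

Request:
{"op": "send_rows", "data": {"rows": [{"dx":-0.0008,"dy":0.008,"dz":0,"turn":0},{"dx":-0.0008,"dy":0.008,"dz":0,"turn":0},{"dx":-0.0008,"dy":0.008,"dz":0,"turn":0},{"dx":-0.0008,"dy":0.008,"dz":0,"turn":0},{"dx":-0.0008,"dy":0.008,"dz":0,"turn":0},{"dx":-0.0008,"dy":0.008,"dz":0,"turn":0},{"dx":-0.0008,"dy":0.008,"dz":0,"turn":0},{"dx":-0.0008,"dy":0.008,"dz":0,"turn":0}]}}

```text
t: 9.4
eef_pos: [0.5569, -0.1068, 0.0073]
tcp_rot: [0.706, -0.706, -0.035, 0.035]
force: [0.3, -4.4, 2.5]
width: 0.0498
```

Run:
```python
from h import *
s=snap('top')
c=cv2.resize(s['img'][165:285,205:395,::-1],None,fx=4.2,fy=4.2,interpolation=cv2.INTER_CUBIC)
cv2.imwrite('pics/c4.png',c)
```

```text
(no output)
```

View pics/c4.png

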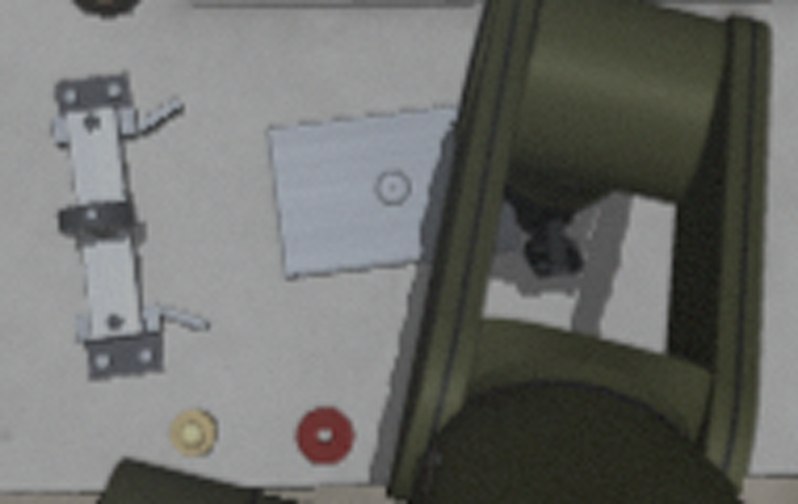

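Request:
{"op": "send_rows", "data": {"rows": [{"dx":-0.0008,"dy":0.008,"dz":0,"turn":0},{"dx":-0.0008,"dy":0.008,"dz":0,"turn":0},{"dx":-0.0008,"dy":0.008,"dz":0,"turn":0},{"dx":-0.0008,"dy":0.008,"dz":0,"turn":0},{"dx":-0.0008,"dy":0.008,"dz":0,"turn":0},{"dx":-0.0008,"dy":0.008,"dz":0,"turn":0},{"dx":-0.0008,"dy":0.008,"dz":0,"turn":0},{"dx":-0.0008,"dy":0.008,"dz":0,"turn":0}]}}

```text
t: 10.45
eef_pos: [0.5503, -0.0427, 0.0072]
tcp_rot: [0.706, -0.706, -0.035, 0.035]
force: [0.9, -1.8, -1.0]
width: 0.0501
```

Request:
{"op": "send_rows", "data": {"rows": [{"dx":-0.0006,"dy":0.006,"dz":0,"turn":0},{"dx":-0.0006,"dy":0.006,"dz":0,"turn":0},{"dx":-0.0006,"dy":0.006,"dz":0,"turn":0},{"dx":-0.0006,"dy":0.006,"dz":0,"turn":0},{"dx":-0.0006,"dy":0.006,"dz":0,"turn":0},{"dx":-0.0006,"dy":0.006,"dz":0,"turn":0},{"dx":-0.0006,"dy":0.006,"dz":0,"turn":0},{"dx":-0.0006,"dy":0.006,"dz":0,"turn":0}]}}

```text
t: 11.45
eef_pos: [0.5458, 0.005, 0.0073]
tcp_rot: [-0.706, 0.706, 0.035, -0.035]
force: [0.5, -2.2, -1.8]
width: 0.0499
```

Request:
{"op": "send_rows", "data": {"rows": [{"dx":-0.0006,"dy":0.006,"dz":0,"turn":0},{"dx":-0.0006,"dy":0.006,"dz":0,"turn":0},{"dx":-0.0006,"dy":0.006,"dz":0,"turn":0},{"dx":-0.0006,"dy":0.006,"dz":0,"turn":0},{"dx":-0.0006,"dy":0.006,"dz":0,"turn":0},{"dx":-0.0006,"dy":0.006,"dz":0,"turn":0},{"dx":0,"dy":0,"dz":0,"turn":0},{"dx":0,"dy":0,"dz":0,"turn":0}]}}

```text
t: 12.45
eef_pos: [0.5424, 0.041, 0.0074]
tcp_rot: [0.706, -0.706, -0.035, 0.035]
force: [0.3, 0.3, -0.3]
width: 0.0499
```

Run:
```python
from h import *
s=snap('top')
c=cv2.resize(s['img'][165:285,175:305,::-1],None,fx=5,fy=5,interpolation=cv2.INTER_CUBIC)
cv2.imwrite('pics/c5.png',c)
```

```text
(no output)
```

View pics/c5.png

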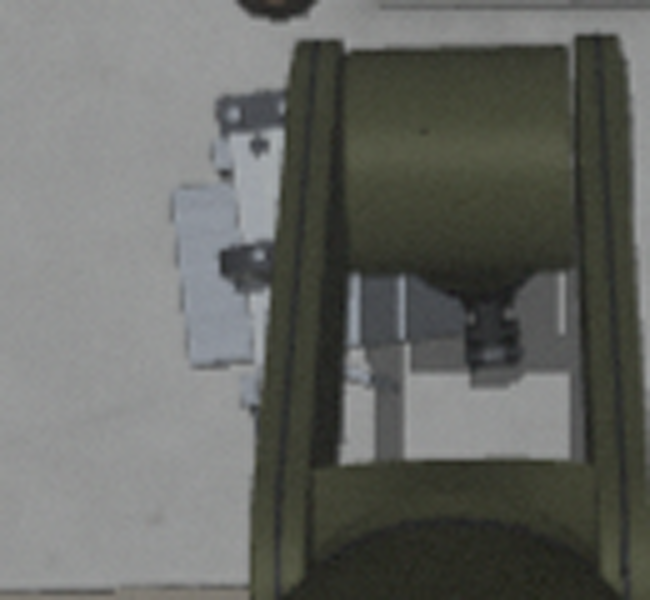

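Run:
```python
from h import *
s=snap('top')
f=lambda x,y,z:w(s,175+(x+.5)/5-.5,165+(y+.5)/5-.5,z)
O=np.array([.532,.1402]);l=np.array([-.0988,.995]);n=np.array([.995,.0988])
for q in[(173,187),(190,367)]:
    P=f(*q,.018)[:2]-O;print(P@l,P@n)
```

```text
0.04687457203249449 0.04576916014614308
0.04864985422825174 -0.04429133065022475
```

Request:
{"op": "send_rows", "data": {"rows": [{"dx":-0.0004,"dy":0.004,"dz":0,"turn":0},{"dx":-0.0004,"dy":0.004,"dz":0,"turn":0},{"dx":-0.0004,"dy":0.004,"dz":0,"turn":0},{"dx":-0.0004,"dy":0.004,"dz":0,"turn":0},{"dx":-0.0003,"dy":0.003,"dz":0,"turn":0},{"dx":0,"dy":0,"dz":0,"turn":0},{"dx":0,"dy":0,"dz":0,"turn":0}]}}

```text
t: 13.42
eef_pos: [0.5401, 0.0601, 0.0072]
tcp_rot: [0.706, -0.706, -0.035, 0.035]
force: [0.6, 0.6, 0.1]
width: 0.0501
```

Request:
{"op": "send_rows", "data": {"rows": [{"dx":0.002,"dy":-0.02,"dz":0,"turn":0},{"dx":0.004,"dy":-0.04,"dz":0,"turn":0},{"dx":0.005,"dy":-0.05,"dz":0,"turn":0},{"dx":0.005,"dy":-0.05,"dz":0,"turn":0},{"dx":0.005,"dy":-0.05,"dz":0,"turn":0},{"dx":0,"dy":0,"dz":0,"turn":0},{"dx":0,"dy":0,"dz":0,"turn":0}]}}

```text
t: 14.3
eef_pos: [0.5605, -0.1509, 0.007]
tcp_rot: [0.707, -0.706, -0.034, 0.035]
force: [-0.5, -0.5, 0.0]
width: 0.0499
```

Run:
```python
from h import *
s=snap('top')
c=cv2.resize(s['img'][165:285,175:305,::-1],None,fx=5,fy=5,interpolation=cv2.INTER_CUBIC)
cv2.imwrite('pics/c6.png',c)
```

```text
(no output)
```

View pics/c6.png

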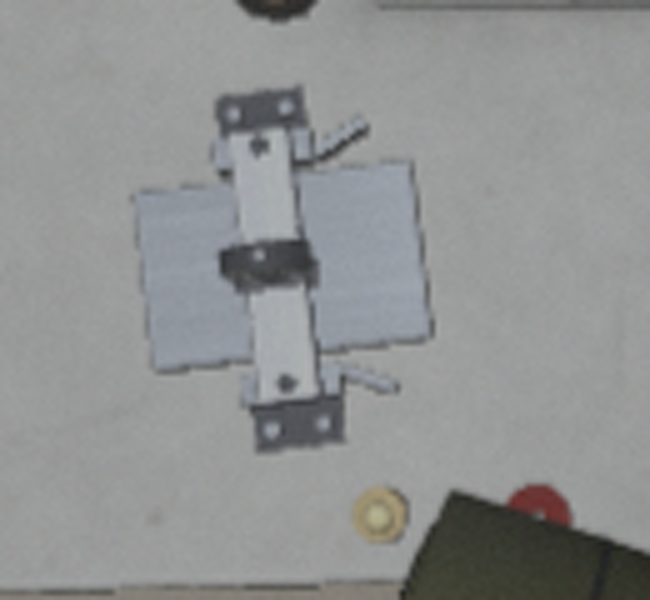

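The plate is in the bridge. Its corners are at (136,194), (412,161), (433,338) and (156,372), and the bolts are at (233,114), (287,105), (271,430) and (323,423).

Run:
```python
from h import *
s=snap('top')
f=lambda q,z:w(s,175+(q[0]+.5)/5-.5,165+(q[1]+.5)/5-.5,z)[:2]
B=np.array([f(q,.01) for q in[(233,114),(287,105),(271,430),(323,423)]])
P=np.array([f(q,.018) for q in[(136,194),(412,161),(433,338),(156,372)]])
print('bridge',B.mean(0),'plate',P.mean(0))
l=np.array([-.0988,.995]);n=np.array([.995,.0988])
for O in(B.mean(0),np.array([.532,.1402])):print(((P-O)@l).round(4),((P.mean(0)-O)@l).round(4),((P.mean(0)-O)@n).round(4))
d=P[0]+P[3]-P[1]-P[2];print('yaw-pi/2',np.arctan2(d[1],d[0])-np.pi/2)
print(sensors.get_obs()['eef_pos'])
```

```text
bridge [0.53205245 0.14034187] plate [0.53202883 0.13662807]
[ 0.0654 -0.073  -0.0727  0.0655] -0.0037 -0.0004
[ 0.0656 -0.0729 -0.0726  0.0656] -0.0036 -0.0003
yaw-pi/2 0.09468711794582774
[ 0.56049838 -0.14955693  0.00706651]
```

Request:
{"op": "send_rows", "data": {"rows": [{"dx":-0.004,"dy":0.04,"dz":0,"turn":0},{"dx":-0.005,"dy":0.05,"dz":0,"turn":0},{"dx":-0.005,"dy":0.05,"dz":0,"turn":0},{"dx":-0.004,"dy":0.04,"dz":0,"turn":0},{"dx":-0.0015,"dy":0.015,"dz":0,"turn":0},{"dx":-0.0008,"dy":0.008,"dz":0,"turn":0},{"dx":-0.0003,"dy":0.004,"dz":0,"turn":0},{"dx":-0.0002,"dy":0.002,"dz":0,"turn":0}]}}

```text
t: 15.4
eef_pos: [0.5408, 0.058, 0.0073]
tcp_rot: [-0.706, 0.706, 0.035, -0.035]
force: [-1.0, -0.1, 0.6]
width: 0.0502
```

Request:
{"op": "send_rows", "data": {"rows": [{"dx":-0.0002,"dy":0.0025,"dz":0,"turn":0},{"dx":-0.0002,"dy":0.0023,"dz":0,"turn":0},{"dx":0,"dy":0,"dz":0,"turn":0},{"dx":0,"dy":0,"dz":0,"turn":0}]}}

```text
t: 15.9
eef_pos: [0.5403, 0.0631, 0.0073]
tcp_rot: [-0.706, 0.706, 0.035, -0.035]
force: [1.4, -2.4, -0.3]
width: 0.0501
```

Request:
{"op": "send_rows", "data": {"rows": [{"dx":0.002,"dy":-0.02,"dz":0,"turn":0},{"dx":0.004,"dy":-0.04,"dz":0,"turn":0},{"dx":0.005,"dy":-0.05,"dz":0,"turn":0},{"dx":0.005,"dy":-0.05,"dz":0,"turn":0},{"dx":0.005,"dy":-0.05,"dz":0.03,"turn":0},{"dx":0,"dy":0,"dz":0.03,"turn":0},{"dx":0,"dy":0,"dz":0,"turn":0}]}}

```text
t: 16.77
eef_pos: [0.5628, -0.149, 0.0696]
tcp_rot: [-0.706, 0.707, 0.036, -0.032]
force: [0.6, 0.4, -0.3]
width: 0.05
```

Run:
```python
from h import *
s=snap('top')
c=cv2.resize(s['img'][165:285,175:305,::-1],None,fx=5,fy=5,interpolation=cv2.INTER_CUBIC)
cv2.imwrite('pics/c7.png',c)
```

```text
(no output)
```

View pics/c7.png

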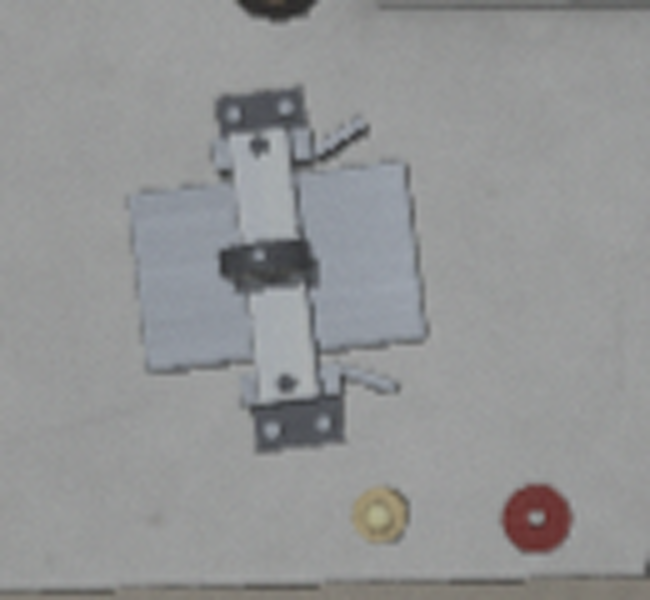

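Run:
```python
from h import *
s=snap('top')
f=lambda q,z:w(s,175+(q[0]+.5)/5-.5,165+(q[1]+.5)/5-.5,z)[:2]
P=np.array([f(q,.018) for q in[(129,195),(406,161),(428,339),(149,372)]])
d=P[0]+P[3]-P[1]-P[2];print(P.mean(0)-[.532,.1402],np.arctan2(d[1],d[0])-np.pi/2)
job_done()
```

```text
[-0.00013876 -0.00046078] 0.09406322009012369
the job is handed in; nothing more can be done
```

The plate is seated under the bridge and I've handed the job in, at about 17 s of the 64 s allowed. No verdict is reported.

**What I did:** I first pushed the plate's long side with both fingertips to square it and bring it into line with the tunnel. I then pushed its rear end straight in. It stopped about 3.6 mm short, so I gave it one small extra push and backed the gripper well clear.

**Last checks, from the top camera:**
- **Position:** the plate's centre is about 0.5 mm from the bridge's origin, on a calibration good to about 2 mm. The dial hides the ring mark and plunger, so I worked this out from the plate's corners.
- **Angle:** the plate is within about 0.01 rad of the tunnel's direction. My estimates of the tunnel's own angle varied from 0.097 to 0.107 rad.
- **Force:** about 6 N at most in the readings, which come only at the end of each move.
- **Small things:** the small weight and stopper look unmoved. I did not check the others again, but the arm never went near them at bench height.

No check failed or disagreed.

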